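Seat the preparation board and hold its sprung jar vise open at the line

TASK

I have one arm in a sling: push the preparation board away from you until the lip under its front edge is hard against the front edge of the worktop all along, so that it cannot slide. Then take the knob of the sprung jaw and draw the jaw away from the fixed one until its pointer is on the engraved line for the jar waiting beside the board (short line for the slim spice jar, long line for the wide jar). Finish holding the knob there, do not let go, so that I can set the jar in; leave the jars, mug and peeler alone.

Things in the scene. Friction and masses are not known exactly. Their poses are not given: they have to be found in the camera images.
- board: Loose beech board on the worktop, 240 (x) by 300 (y) by 14 mm, 0.8 kg with its vise, about 5 N to slide. Origin: centre of its underside; +x points away from the robot (within 0.08 rad), +y left. On it, centred on y = -30 mm, a vise: fixed jaw in front, sprung jaw behind it, both grey, 56 mm wide, tops 49 mm above the worktop, V-shaped rubber faces. Raised rim, 28 mm high, at the far left corner.
- fixed_jaw (a point): Top centre of the fixed jaw's block, 18 mm thick (board x), 56 mm wide (y): at (-14, -30, 49) mm in the board's frame. It is screwed to the board; the board can be gripped by it across its width and pushed. At the start the board must slide some 10 to 35 mm away from the robot to seat.
- corner_left (a point): Left end of the board's far edge, at (120, 140, 14) mm in the board's frame. Under the near edge runs a wooden lip, 12 mm thick and 280 mm long, hanging 24 mm down in front of the worktop; its inner face is at x = -108 mm in the board's frame. The worktop's front edge runs along world y at x = 0.341. The lip is seated all along when both far corners are at world x = 0.569.
- corner_right (a point): Right end of the board's far edge, at (120, -140, 14) mm in the board's frame; at world x = 0.569 when the lip is seated.
- jaw (a joint): Travel of the sprung jaw in m: 0 = closed (its rest), growing as it is drawn away from the fixed jaw along the board's +x; hard stop at 0.046. The spring takes 8 N to start and 1 N more per 10 mm (10 N at the short line, 12 N at the long line) and shuts the jaw if let go. Pointer on the short line: 0.017; on the long line: 0.037.
- knob: Upright round black knob on the sprung jaw, 20 mm diameter (25 mm in its lowest 5 mm), 41 mm high. Origin: centre of its foot, 49.5 mm above the worktop (its top: 91 mm), on the pointer's line. With the jaw closed it is at (40, -30, 49.5) mm in the board's frame; it moves with the jaw.
- pointer (a point): Tip of the small steel pointer low on the left side of the sprung jaw, level with the knob's axis in board x, 34 mm left (+y) of it. Behind the board the flat front of a tall cabinet rises at world x = 0.61 (for y above -0.29): a tool leaned back a little keeps the wrist clear of it.
- short_line (a point): Middle of the short engraved line, for slim jars: a dark line 14 mm long (board y), 2 mm wide, on the board left of the vise at (57, 13) mm in the board's frame.
- long_line (a point): Middle of the long engraved line, for wide jars: 32 mm long, 2 mm wide, 20 mm further from the robot, at (77, 22) mm in the board's frame.
- wide_jar: Wide glass jar with a red lid, 65 mm diameter, 100 mm high. Origin: centre of its underside. One of the two jars stands on the worktop just right of the board (world x below 0.5): the vise is to be opened for that one. The other is put away at the back right (world x above 0.6).
- slim_jar: Slim spice jar with a green lid, 46 mm diameter, 106 mm high. Origin: centre of its underside. Stands either beside the board or at the back right, the wide jar in the other place.
- mug: Teal mug, 81 mm wide, 94 mm high, left of the board, handle pointing away from the robot. Origin: middle of its underside, handle included. Leave alone.
- peeler: Vegetable peeler, 170 mm long, 18 mm high, lying on the left half of the board; it rides along with it. Origin: middle of its underside. Leave it lying.
Things that resemble listed ones, but are neither listed nor needed, are in the scene too. What is shaped like the slim_jar but blue or pink is not meant.

How it is judged:
On the way, in this order (a step that is already met when the one before it is completed fails the run):
1. the board's lip is against the worktop's front edge at both ends (world x of each of corner_left, corner_right above 0.5664 m), for 0.2 s.
2. the sprung jaw is drawn out to the line for the waiting jar, the lip still against the edge (all of step 1 and ((world x of slim_jar below 0.57 m and value of joint jaw between 0.014 and 0.02 m) or (world x of wide_jar below 0.57 m and value of joint jaw between 0.034 and 0.04 m))), for 0.3 s.
At the end, for the whole second after the job is handed in: Lip within 3 mm of the worktop edge at both ends, board flat, jaw still and within 3 mm of the line for the jar beside the board (17 mm of travel for the slim jar, 37 mm for the wide one), fingers holding the knob against the spring (over 4 N), both jars upright (all of step 2 and contact force between the fingers and knob above 4 N and velocity of joint jaw between -0.01 and 0.01 m/s and angle between board's own z axis and vertical below 0.03 rad and angle between each of wide_jar, slim_jar's own z axis and vertical below 0.1 rad); the arm keeps its last pose, push and grip.
It fails at once if a jar is shoved or knocked (more than 20 mm or tipped) (distance of any of wide_jar, slim_jar from where it was at the start of the episode above 0.02 m or angle between any of wide_jar, slim_jar's own z axis and vertical above 0.3 rad).
It fails at once if the mug is shoved or knocked (more than 20 mm) (distance of mug from where it was at the start of the episode above 0.02 m).
It fails at once if the peeler is knocked off its place on the board (more than 60 mm) (distance of peeler from where it was at the start of the episode above 0.06 m).
It also fails if it takes over 48 s, if anything falls off the work surface, if the arm or the gripper's body presses on something with over 40 N, if the wrist force passes 120 N, or if a joint passes its speed limit or range.

ROBOT

A 6-joint arm with a two-finger parallel gripper is mounted at the origin on a cart in front of the work surface, level with it; the furniture and walls round the work are solid. World frame = base frame: x ahead of the robot, y to its left, z up, the work surface at z = 0. Lengths are in m, angles in rad, forces in N, time in s.
With the tool pointing down it reaches from about 0.35 to 0.925 m from the base axis. Payload 6.4 kg.
Tool frame: the origin (TCP) lies midway between the tips of the shut fingers; the grasp point (between the pads) lies 19 mm behind it (ctrl.grasp_offset is the distance from the TCP to the grasp point, in m); z points along the fingers, y is the line along which they close (so a half turn about z gives the same grasp; the last joint's range is limited). The gripper opens to 85 mm and grips with 20 to 120 N. Pads are 22 mm wide; open, the fingers measure 114 mm over their backs; the gripper's body (76 mm by 85 mm) begins 54 mm behind the grasp point. The pads swing forward as they close: fully open they stand 13 mm farther back than shut.
Start: joints at [1.087, 0.245, 1.558, -0, 1.339, -0.174], TCP at [0.198, 0.619, 0.21] pointing down, gripper open.
Joint ranges: [-3.13, 3.13], [-1.02, 2.26], [0.13, 2.54], [-0.95, 4.09], [0.21, 2.88], [-2.74, 2.74]. Speed limits (rad/s): [2.57, 2.57, 3.14, 3.14, 3.14, 3.14].

INTERFACE

Orientations are given as a unit quaternion [x, y, z, w].
In Python, from bench import ctrl gives the robot as it stands.
- The arm moves only by the tool move_arm, never from a script. Its arguments are lists of equal length, an entry for each row: "travel": the shift along the tool's x, y, z in cm, a list of three; "turn": the turn, a rotation vector about the tool's x, y, z in rad, a list of three; "grip": the opening, from 0 (shut) to 1 (fully open). A call has exactly 10 rows; each row is the pose to reach, as a shift and turn from the pose commanded when the call began, along the tool's axes at that moment; what a row does not reach only later rows make up. A row lasts 1/12 s, in which the tool goes at most 41.7 mm and 7.16 degrees, less where a joint would pass 70% of its speed; a pose out of reach is approached as far as the arm can. A call with a gripper value outside its range is refused whole. The fingers move at their own pace and stop on an object; the grip force is fixed at half the most. Time passes only in rows, so rows that repeat a pose let the fingers close, or fill a call up. It gives the time, the measured TCP pose, the force, the opening and the grip force at its end, in the units of the state.
- ctrl.observe(): the state, without advancing time (a new reading comes with each control period).
- ctrl.get_image(name): name is "scene" or "top"; returns (picture, depth): 420x560x3 uint8, blue, green, red; 420x560 float32, m along the optical axis (not along the pixel's ray), 0 where there is no reading.
- ctrl.camera_params(name): a dict with "vfov" (degrees; the focal length in pixels is half the picture's height over the tangent of half this angle, whatever the lens; pixels are square), "cx", "cy" (the principal point, pixels), "R" (3x3) and "t" (3): a world point X has camera coordinates R X + t. Camera axes: x right, y down, z forward; pixel columns grow to the right and rows downward; lengths in m; the calibration is good to about 2 mm. A picture is of the moment at which its call begins. camera_params takes no time and is no camera call.
- ctrl.job_done(): hands the job in; it is judged then, once.
Trained networks look in the newest picture that a camera, given by its name, has taken for a name from the list of things; names that differ only in an ending like _2 or _b are one class to them, and where a whole thing is asked for, a point or a joint stands for the part that bears it (a point fixed in the world has none). Each returns a list of dicts, best first, with "p" (0 to 1); they miss things now and then, are a little off and sometimes report something else, mostly with a low value. They report only what shows in the picture. A call takes as long as a camera call. They do not tell look-alikes from the thing itself.
- ctrl.find_in(camera, query): "point" ([column, row] as shares, 0 to 1, of the picture: columns of its width, rows of its height, amid what is visible of it).
- ctrl.silhouettes(camera, query): "mask" (420x560 bool, what is visible of it) and "point" ([column, row] as shares, 0 to 1, of the picture: columns of its width, rows of its height, amid what is visible of it).
The state is a dict: "clock": time; "joints": joint angles; "joint_vel": joint speeds; "effort": joint torques, N m; "tool_pos": TCP position; "tool_rot": TCP orientation; "ft_force": force on the tool from outside, world axes, zero at the start; "moment": the same for the moment, N m; "finger_gap": finger opening in m; "grip_force": force on a finger pad.
Only numpy, scipy, OpenCV 4.12 (cv2) and the standard library are available. Lean on these libraries where they do the work, as an engineer would, in place of code of your own. Each camera call takes 0.05 s, during which the arm holds its last target. There are 200 camera calls.

## Working session

There is one attempt and no reset: what is moved stays moved. The work goes in short steps, Python scripts to look and compute and a tool call to move; the robot and the scene stay as the last step left them, time stands still between calls to the robot, and variables do not carry over. Pictures are saved under pics/ and viewed, at most 10 in all, crops included, and the job is handed in when it is done.

Besides the shell and the picture viewer there is one more tool, called after "Emit:" by a JSON object that holds its "op" and its "data", one argument or row to a line. move_arm: Moves the arm, as the interface text tells. Its arguments: {"type":"object","properties":{"travel":{"type":"array"},"turn":{"type":"array"},"grip":{"type":"array"}},"required":["travel","turn","grip"]}

```bash
mkdir -p pics; ls; cat > h.py <<'E'
import numpy as np, cv2
from bench import ctrl
from scipy.spatial.transform import Rotation as Ro
def cam(n):
    p=ctrl.camera_params(n); f=210/np.tan(np.radians(p['vfov'])/2)
    return f,p['cx'],p['cy'],np.array(p['R']),np.array(p['t'])
def proj(n,X):
    f,cx,cy,R,t=cam(n); c=R@np.array(X)+t; return np.array([cx+f*c[0]/c[2],cy+f*c[1]/c[2]])
def back(n,u,v,d):
    f,cx,cy,R,t=cam(n); c=np.array([(u-cx)/f*d,(v-cy)/f*d,d]); return R.T@(c-t)
def onz(n,u,v,z):
    f,cx,cy,R,t=cam(n); o=-R.T@t; r=R.T@np.array([(u-cx)/f,(v-cy)/f,1]); return o+r*(z-o[2])/r[2]
def cloud(n,D):
    f,cx,cy,R,t=cam(n); v,u=np.mgrid[:420,:560]
    c=np.stack([(u-cx)/f*D,(v-cy)/f*D,D],-1); return (c-t)@R
E
python3 - <<'E'
from h import *
for n in("scene","top"):
    im,D=ctrl.get_image(n); cv2.imwrite(f"pics/{n}0.png",im); np.save(n+"0.npy",D)
    p=ctrl.camera_params(n); print(n,p)
    for q in("board","fixed_jaw","corner_left","corner_right","jaw","knob","pointer","wide_jar","slim_jar","mug","peeler"):
        for r in ctrl.find_in(n,q)[:3]:
            u,v=r["point"][0]*560,r["point"][1]*420
            d=D[min(int(v),419),min(int(u),559)]
            print(q,round(r["p"],2),round(u),round(v),back(n,u,v,d).round(3) if d>0 else None)
s=ctrl.observe(); print(s)
E
```

```text
pics
scene {'vfov': 47.9628218049749, 'cx': 283.6852442177992, 'cy': 213.74360570533813, 'R': array([[ 0.53281351, -0.84595001,  0.02187114],
       [-0.41492597, -0.28368784, -0.8644985 ],
       [ 0.73752709,  0.45154157, -0.50215934]]), 't': array([-0.42014943,  0.23129517,  1.19022763])}
board 0.6 272 251 [ 0.403 -0.201  0.015]
fixed_jaw 0.85 269 250 [ 0.4   -0.193  0.016]
corner_left 0.56 270 249 [ 0.403 -0.194  0.017]
corner_right 0.75 271 254 [ 0.384 -0.212  0.017]
jaw 0.86 289 238 [ 0.447 -0.234  0.046]
pointer 0.67 288 238 [ 0.451 -0.227  0.043]
wide_jar 0.83 335 260 [ 0.396 -0.407  0.068]
slim_jar 0.73 369 242 [ 0.524 -0.45   0.073]
slim_jar 0.66 404 247 [ 0.557 -0.542  0.07 ]
slim_jar 0.64 386 230 [ 0.616 -0.466  0.07 ]
mug 0.31 272 252 [ 0.399 -0.206  0.015]
peeler 0.73 240 243 [ 0.386 -0.099  0.013]
top {'vfov': 48.038791026787734, 'cx': 273.676649359761, 'cy': 204.6831510576875, 'R': array([[-0.10820099, -0.99411036,  0.00609432],
       [-0.93590198,  0.09979443, -0.33782919],
       [ 0.33523132, -0.04225714, -0.94118771]]), 't': array([-0.10201711,  0.52126597,  1.37
[... 661 characters left out ...]
083]
{'clock': 1.2, 'joints': array([ 1.08688387e+00,  2.45111230e-01,  1.55779034e+00,  9.23995911e-06,
        1.33872012e+00, -1.74075694e-01]), 'joint_vel': array([-0.00040634, -0.003099  ,  0.00083705, -0.00013337,  0.00276974,
       -0.00151774]), 'effort': array([-6.58759745e-04, -4.29558241e+01, -3.26403451e+01, -1.88734389e-04,
        8.45042141e-04, -7.30343572e-06]), 'tool_pos': array([0.19816842, 0.61906498, 0.21008826]), 'tool_rot': array([ 1.54300510e-01,  9.88023963e-01, -1.22875813e-05, -8.94590491e-06]), 'ft_force': array([ 0.12405331,  0.38218774, -0.36274842]), 'moment': array([-0.00648232,  0.02743238,  0.02992412]), 'grip_force': 0.0, 'finger_gap': 0.08538832535888756}
```

```bash
ls pics
```

```text
scene0.png
top0.png
```

View pics/top0.png

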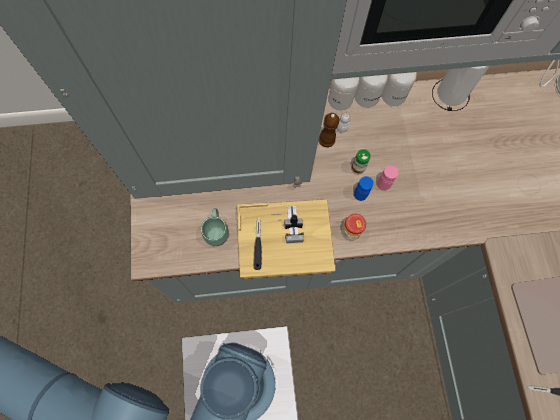

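View pics/scene0.png

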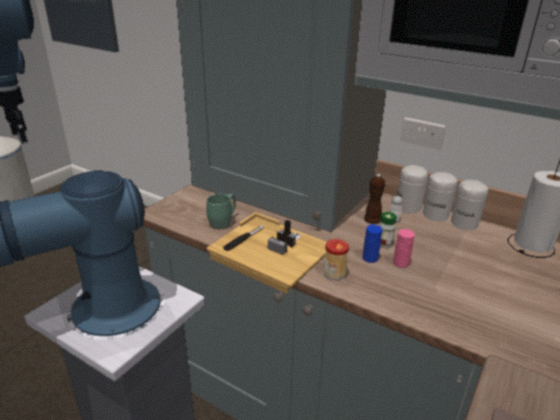

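The top view shows the red-lidded wide jar beside the board at about (354,226) and the green slim jar at the back at (363,160), so I need the long line. The vise is at about (293,225). Next I'll measure the board, jaw and knob.

```bash
cat > m.py <<'E'
from h import *
import sys
def measure(tag,save=False):
    res={}
    for n in("top","scene"):
        im,D=ctrl.get_image(n); P=cloud(n,D); 
        hsv=cv2.cvtColor(im,cv2.COLOR_BGR2HSV).astype(int)
        X,Y,Z=P[...,0],P[...,1],P[...,2]
        reg=(X>.27)&(X<.62)&(Y>-.36)&(Y<.02)&(D>0)
        yel=reg&(hsv[...,0]>14)&(hsv[...,0]<30)&(hsv[...,1]>120)&(hsv[...,2]>80)
        b=yel&(Z>.004)&(Z<.022)
        rect=cv2.minAreaRect((P[b][:,:2]*1000).astype(np.float32))
        print(n,"board rect",rect,"z",np.median(Z[b]).round(4))
        dark=reg&(Z>.035)
        jz=reg&(Z>.040)&(Z<.057)&(Y<-.13)&(hsv[...,1]<90)
        kz=reg&(Z>.062)&(Z<.11)&(Y<-.13)
        for nm,m in(("jawtops",jz),("knob",kz)):
            if m.sum(): q=P[m]; print(nm,m.sum(),q.min(0).round(3),q.max(0).round(3),np.median(q,0).round(4))
        if save:
            u,v=proj(n,[.45,-.19,.03]).astype(int)
            c=im[v-55:v+55,u-70:u+70]; cv2.imwrite(f"pics/{n}_{tag}.png",cv2.resize(c,None,fx=5,fy=5,interpolation=cv2.INTER_CUBIC)); print("crop org",u-70,v-55)
if __name__=="__main__": measure(sys.argv[1],True)
E
python3 m.py a
```

```text
top board rect ((418.40936279296875, -182.5155487060547), (299.5061340332031, 231.34275817871094), 87.94828796386719) z 0.013
jawtops 311 [ 0.398 -0.289  0.04 ] [ 0.613 -0.13   0.057] [ 0.4545 -0.2125  0.0488]
knob 411 [ 0.452 -0.289  0.062] [ 0.62  -0.131  0.11 ] [ 0.6096 -0.2087  0.0887]
crop org 215 171
scene board rect ((419.1261291503906, -184.96554565429688), (302.2913513183594, 240.1974334716797), 87.58348083496094) z 0.0156
jawtops 392 [ 0.397 -0.289  0.04 ] [ 0.616 -0.131  0.057] [ 0.4617 -0.2179  0.0494]
knob 719 [ 0.449 -0.293  0.062] [ 0.619 -0.131  0.11 ] [ 0.6088 -0.2179  0.0854]
crop org 207 182
```

View pics/top_a.png

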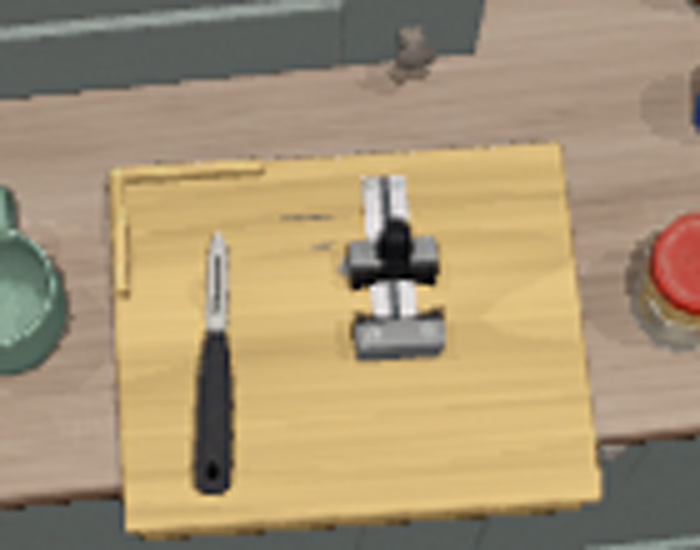

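View pics/scene_a.png

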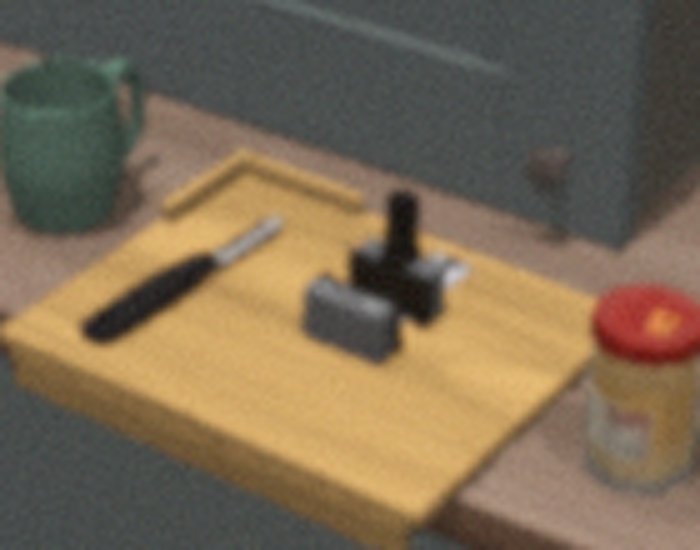

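The crops show the board's corners, both jaws, the upright knob and the two engraved lines clearly. The board's near edge sits well short of seated. I'll get exact poses from the corners and the knob top in both views.

```bash
cat > p.py <<'E'
from h import *
from scipy.optimize import least_squares
def w(n,o,c): return onz(n,(c[0]+.5)/5-.5+o[0],(c[1]+.5)/5-.5+o[1],c[2])
T=(215,171);S=(207,182)
FR=w("top",T,(560,145,.014));NR=w("top",T,(600,496,.014));NL=w("top",T,(126,529,.014))
sNL=w("scene",S,(5,335,.014));sNR=w("scene",S,(412,526,.014));sFR=w("scene",S,(600,297,.014))
for nm,a in(("FR",FR),("NR",NR),("NL",NL),("sNL",sNL),("sNR",sNR),("sFR",sFR)): print(nm,a.round(4))
B=np.array([[120,-150],[-120,-150],[-120,150]])/1000
for W in(np.array([FR,NR,NL])[:,:2],np.array([sFR,sNR,sNL])[:,:2]):
    f=lambda p:(W-(B@np.array([[np.cos(p[2]),np.sin(p[2])],[-np.sin(p[2]),np.cos(p[2])]])+p[:2])).ravel()
    r=least_squares(f,[.42,-.18,0]);p=r.x;print("board",p.round(4),"res",r.fun.round(4))
    g=lambda x,y:(p[:2]+[x*np.cos(p[2])-y*np.sin(p[2]),x*np.sin(p[2])+y*np.cos(p[2])]).round(4)
    print("knob",g(.04,-.03),"fixed",g(-.014,-.03),"cl",g(.12,.14),"cr",g(.12,-.14))
# triangulate: knob top centre, fixed jaw top corners
def tri(a,b):
    f=lambda X:np.r_[proj("top",X)-a,proj("scene",X)-b]
    r=least_squares(f,[.45,-.2,.05]);return r.x.round(4),r.fun.round(2)
q=lambda o,x,y:np.array([(x+.5)/5-.5+o[0],(y+.5)/5-.5+o[1]])
print("knobtop",tri(q(T,396,225),q(S,404,198)))
print("fixed near-top-left",tri(q(T,356,338),q(S,308,309)))
print("fixed near-top-right",tri(q(T,443,333),q(S,390,335)))
for n in("top","scene"):
    D=np.load(n+"0.npy");P=cloud(n,D)
    m=(P[...,2]>.06)&(P[...,2]<.1)&(P[...,0]>.42)&(P[...,0]<.5)&(abs(P[...,1]+.21)<.04)&(D>0);k=P[m];print(n,"knob cloud",m.sum(),k.min(0).round(3),k.max(0).round(3),k.mean(0).round(4))
    m=(P[...,2]>.043)&(P[...,2]<.056)&(P[...,0]>.38)&(P[...,0]<.43)&(abs(P[...,1]+.21)<.05)&(D>0);k=P[m];print("fixed cloud",m.sum(),np.percentile(k,[3,97],0).round(3),k.mean(0).round(4))
E
python3 p.py
```

```text
FR [ 0.534  -0.3359  0.014 ]
NR [ 0.2997 -0.3266  0.014 ]
NL [ 0.3107 -0.0305  0.014 ]
sNL [ 0.3065 -0.038   0.014 ]
sNR [ 0.2892 -0.3307  0.014 ]
sFR [ 0.5403 -0.3109  0.014 ]
board [ 0.4235 -0.1827 -0.0407] res [-0.0033  0.0015  0.0023  0.001   0.001  -0.0026]
knob [ 0.4622 -0.2143] fixed [ 0.4082 -0.2121] cl [ 0.5491 -0.0477] cr [ 0.5377 -0.3275]
board [ 0.4179 -0.176   0.0147] res [ 0.0001  0.0133 -0.0109 -0.003   0.0108 -0.0103]
knob [ 0.4584 -0.2054] fixed [ 0.4044 -0.2062] cl [ 0.5359 -0.0342] cr [ 0.54   -0.3142]
knobtop (array([ 0.4654, -0.2147,  0.0894]), array([-0.12,  0.14,  0.17, -0.05]))
fixed near-top-left (array([ 0.4118, -0.1845,  0.0296]), array([-0.42,  0.5 ,  0.59, -0.16]))
fixed near-top-right (array([ 0.4097, -0.2408,  0.0331]), array([ 0.02, -0.02, -0.02,  0.01]))
top knob cloud 48 [ 0.453 -0.222  0.06 ] [ 0.472 -0.206  0.096] [ 0.4596 -0.2143  0.0833]
fixed cloud 118 [[ 0.399 -0.239  0.044]
 [ 0.422 -0.186  0.054]] [ 0.41   -0.2118  0.0495]
scene knob cloud 78 [ 0.448 -0.225  0.06 ] [ 0.474 -0.205  0.095] [ 0.4571 -0.2174  0.0791]
fixed cloud 112 [[ 0.397 -0.241  0.043]
 [ 0.422 -0.187  0.054]] [ 0.4063 -0.2153  0.0494]
```

```bash
cat > g.py <<'E'
from h import *
import json,os
BASE=Ro.from_matrix(np.array([[-1,0,0],[0,1,0],[0,0,-1.]]).T)
def ori(yaw,lean): # lean: fingertips forward (+x), wrist back
    return Ro.from_euler('z',yaw)*Ro.from_euler('y',-lean)*BASE
def rel(p0,R0,p,R):
    return (R0.inv().apply(np.array(p)-p0)*100).round(2).tolist(),(R0.inv()*R).as_rotvec().round(3).tolist()
def after(p0,R0,tr,tu): return p0+R0.apply(np.array(tr)/100),R0*Ro.from_rotvec(tu)
def now():
    s=ctrl.observe(); return s['tool_pos'],Ro.from_quat(s['tool_rot'])
E
python3 - <<'E'
from g import *
p,R=now()
for q,y,l in(([.45,.2,.2],-.041,0),([.409,-.2125,.2],-.041,0),([.409,-.2125,.12],-.041,0),([.409,-.2125,.024],-.041,0)): print(q,rel(p,R,q,ori(y,l)))
E
```

```text
[0.45, 0.2, 0.2] ([-36.76, -32.23, 1.01], [-0.0, -0.0, -0.269])
[0.409, -0.2125, 0.2] ([-45.43, -72.77, 1.01], [-0.0, -0.0, -0.269])
[0.409, -0.2125, 0.12] ([-45.44, -72.77, 9.01], [-0.0, -0.0, -0.269])
[0.409, -0.2125, 0.024] ([-45.44, -72.77, 18.61], [-0.0, -0.0, -0.269])
```

Emit:
{"op": "move_arm", "data": {
  "travel": [
    [-3, -2.6, 0.1],
    [-6, -5.2, 0.2],
    [-9, -7.8, 0.3],
    [-12, -10.4, 0.4],
    [-15, -13, 0.5],
    [-18, -15.6, 0.6],
    [-21, -18.2, 0.7],
    [-24, -20.8, 0.8],
    [-27, -23.4, 0.9],
    [-30, -26, 1]
  ],
  "turn": [
    [0, 0, -0.027],
    [0, 0, -0.054],
    [0, 0, -0.081],
    [0, 0, -0.108],
    [0, 0, -0.135],
    [0, 0, -0.162],
    [0, 0, -0.189],
    [0, 0, -0.216],
    [0, 0, -0.243],
    [0, 0, -0.269]
  ],
  "grip": [1, 1, 1, 1, 1, 1, 1, 1, 1, 1]
}}

```text
clock: 2.13
tool_pos: [0.4053, 0.2783, 0.2004]
tool_rot: [0.02, 1.0, 0.0, 0.0]
ft_force: [1.7, 0.5, -0.3]
finger_gap: 0.085
grip_force: 0.0
```

```bash
python3 - <<'E'
from g import *
p,R=now();print(p,R.as_quat().round(3))
for q,y,l in(([.45,.0,.19],-.041,0),([.409,-.2125,.15],-.041,0)): print(q,rel(p,R,q,ori(y,l)))
E
```

```text
[0.40527738 0.27831217 0.20038903] [0.02 1.   0.   0.  ]
[0.45, 0.0, 0.19] ([-5.56, -27.63, 1.03], [0.0, 0.001, 0.002])
[0.409, -0.2125, 0.15] ([-2.3, -49.03, 5.02], [0.0, 0.001, 0.002])
```

Emit:
{"op": "move_arm", "data": {
  "travel": [
    [-0.5, -3.7, 0],
    [-1, -7.4, 0],
    [-1.5, -11.1, 0],
    [-2, -14.8, 0],
    [-2.4, -18.5, 0],
    [-2.5, -22.2, 0],
    [-2.6, -25.9, 0],
    [-2.6, -29.6, 0],
    [-2.5, -33.3, 0],
    [-2.5, -37, 0]
  ],
  "turn": [
    [0, 0, 0],
    [0, 0, 0],
    [0, 0, 0],
    [0, 0, 0],
    [0, 0, 0],
    [0, 0, 0],
    [0, 0, 0],
    [0, 0, 0],
    [0, 0, 0],
    [0, 0, 0]
  ],
  "grip": [1, 1, 1, 1, 1, 1, 1, 1, 1, 1]
}}

```text
clock: 2.97
tool_pos: [0.4141, -0.0925, 0.2004]
tool_rot: [0.02, 1.0, -0.0, 0.001]
ft_force: [0.4, -0.5, -0.9]
finger_gap: 0.0849
grip_force: 0.0
```

Emit:
{"op": "move_arm", "data": {
  "travel": [
    [0, -3.5, 0.5],
    [0, -7, 1.5],
    [0, -10, 2.5],
    [0, -10.5, 4],
    [0, -10.5, 5],
    [0, -10.5, 5],
    [0, -10.5, 5],
    [0, -10.5, 5],
    [0, -10.5, 5],
    [0, -10.5, 5]
  ],
  "turn": [
    [0, 0, 0],
    [0, 0, 0],
    [0, 0, 0],
    [0, 0, 0],
    [0, 0, 0],
    [0, 0, 0],
    [0, 0, 0],
    [0, 0, 0],
    [0, 0, 0],
    [0, 0, 0]
  ],
  "grip": [1, 1, 1, 1, 1, 1, 1, 1, 1, 1]
}}

```text
clock: 3.8
tool_pos: [0.4108, -0.1953, 0.151]
tool_rot: [0.02, 1.0, -0.001, 0.001]
ft_force: [-1.4, 0.7, 0.6]
finger_gap: 0.0855
grip_force: 0.0
```

```bash
python3 - <<'E'
from g import *
p,R=now();print(p,R.as_quat().round(3))
for q,y,l in(([.409,-.2125,.09],-.041,0),([.409,-.2125,.026],-.041,0)): print(q,rel(p,R,q,ori(y,l)))
E
```

```text
[ 0.4108106  -0.19532364  0.15100037] [ 0.02   1.    -0.001  0.001]
[0.409, -0.2125, 0.09] ([0.12, -1.72, 6.1], [-0.001, 0.001, 0.001])
[0.409, -0.2125, 0.026] ([0.13, -1.71, 12.5], [-0.001, 0.001, 0.001])
```

```bash
python3 - <<'E'
from g import *
p,R=now()
print(ori(0,.15).apply([0,0,1]))
for q,y,l in(([.412,-.2125,.09],-.041,.15),([.412,-.2125,.018],-.041,.15)): print(q,rel(p,R,q,ori(y,l)))
E
```

```text
[ 0.14943813  0.         -0.98877108]
[0.412, -0.2125, 0.09] ([-0.18, -1.71, 6.1], [-0.001, -0.149, 0.002])
[0.412, -0.2125, 0.018] ([-0.17, -1.7, 13.3], [-0.001, -0.149, 0.002])
```

Emit:
{"op": "move_arm", "data": {
  "travel": [
    [-0.1, -0.6, 2],
    [-0.2, -1.2, 4],
    [-0.2, -1.7, 6.1],
    [-0.2, -1.7, 8.1],
    [-0.2, -1.7, 10.2],
    [-0.2, -1.7, 11.8],
    [-0.2, -1.7, 12.8],
    [-0.2, -1.7, 13.3],
    [-0.2, -1.7, 13.3],
    [-0.2, -1.7, 13.3]
  ],
  "turn": [
    [0, -0.05, 0],
    [0, -0.1, 0],
    [0, -0.15, 0],
    [0, -0.15, 0],
    [0, -0.15, 0],
    [0, -0.15, 0],
    [0, -0.15, 0],
    [0, -0.15, 0],
    [0, -0.15, 0],
    [0, -0.15, 0]
  ],
  "grip": [1, 1, 1, 1, 1, 1, 1, 1, 1, 1]
}}

```text
clock: 4.63
tool_pos: [0.4121, -0.2131, 0.0178]
tool_rot: [0.02, 0.997, -0.002, 0.075]
ft_force: [0.7, 0.2, 0.1]
finger_gap: 0.0853
grip_force: 0.0
```

```bash
python3 m.py b
```

```text
top board rect ((400.3938293457031, -167.51951599121094), (361.4809265136719, 137.5412139892578), 42.59352493286133) z 0.0146
jawtops 96 [ 0.582 -0.289  0.04 ] [ 0.613 -0.13   0.057] [ 0.6093 -0.2075  0.0485]
knob 385 [ 0.582 -0.29   0.062] [ 0.62  -0.131  0.11 ] [ 0.6098 -0.2051  0.0878]
crop org 215 171
scene board rect ((417.99041748046875, -185.23818969726562), (297.8536682128906, 237.58660888671875), 87.7340087890625) z 0.0156
jawtops 322 [ 0.395 -0.292  0.04 ] [ 0.62  -0.131  0.057] [ 0.6056 -0.2115  0.049 ]
knob 897 [ 0.38  -0.291  0.062] [ 0.619 -0.13   0.11 ] [ 0.6074 -0.2163  0.0874]
crop org 207 182
```

View pics/scene_b.png

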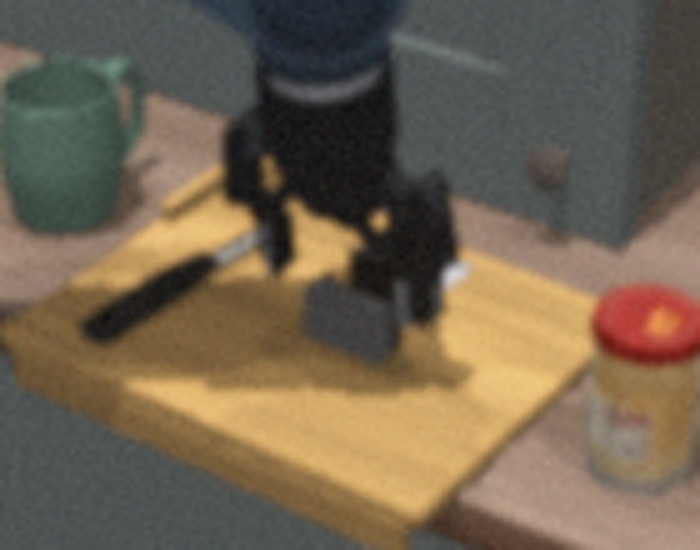

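The fingers straddle the fixed jaw, with tips at (280,265) and (430,310) in the crop. Closing now.

Emit:
{"op": "move_arm", "data": {
  "travel": [
    [0, 0, 0],
    [0, 0, 0],
    [0, 0, 0],
    [0, 0, 0],
    [0, 0, 0],
    [0, 0, 0],
    [0, 0, 0],
    [0, 0, 0],
    [0, 0, 0],
    [0, 0, 0]
  ],
  "turn": [
    [0, 0, 0],
    [0, 0, 0],
    [0, 0, 0],
    [0, 0, 0],
    [0, 0, 0],
    [0, 0, 0],
    [0, 0, 0],
    [0, 0, 0],
    [0, 0, 0],
    [0, 0, 0]
  ],
  "grip": [0.6, 0.5, 0.4, 0.4, 0.4, 0.4, 0.4, 0.4, 0.4, 0.4]
}}

```text
clock: 5.57
tool_pos: [0.4119, -0.2134, 0.0183]
tool_rot: [0.02, 0.997, -0.002, 0.075]
ft_force: [-4.9, 1.1, 8.7]
finger_gap: 0.0536
grip_force: 61.9
```

```bash
python3 - <<'E'
from g import *
p,R=now();print(p,ctrl.observe()['ft_force'])
for d,y in((.01,-.041),(.02,-.03),(.026,0),(.029,0)): print(d,rel(p,R,p+[d,0,0],ori(y,.15)))
E
```

```text
[ 0.41192956 -0.21344669  0.01827151] [-4.90899215  1.06335306  8.68427088]
0.01 ([-0.99, 0.04, 0.15], [-0.001, 0.001, 0.001])
0.02 ([-1.98, 0.08, 0.3], [-0.003, 0.001, -0.01])
0.026 ([-2.57, 0.1, 0.39], [-0.007, 0.0, -0.039])
0.029 ([-2.86, 0.12, 0.43], [-0.007, 0.0, -0.039])
```

Emit:
{"op": "move_arm", "data": {
  "travel": [
    [-0.2, 0.01, 0.03],
    [-0.4, 0.02, 0.05],
    [-0.6, 0.02, 0.08],
    [-0.8, 0.03, 0.1],
    [-1.0, 0.04, 0.13],
    [-1.2, 0.05, 0.16],
    [-1.4, 0.06, 0.19],
    [-1.6, 0.07, 0.22],
    [-1.8, 0.08, 0.25],
    [-1.8, 0.08, 0.25]
  ],
  "turn": [
    [0, 0, 0],
    [0, 0, 0],
    [0, 0, 0],
    [0, 0, 0],
    [0, 0, 0],
    [0, 0, 0],
    [0, 0, 0],
    [0, 0, 0],
    [0, 0, 0],
    [0, 0, 0]
  ],
  "grip": [0.4, 0.4, 0.4, 0.4, 0.4, 0.4, 0.4, 0.4, 0.4, 0.4]
}}

```text
clock: 6.4
tool_pos: [0.4291, -0.2133, 0.0183]
tool_rot: [0.019, 0.997, -0.002, 0.074]
ft_force: [-11.0, 0.8, 12.4]
finger_gap: 0.0536
grip_force: 62.6
```

Emit:
{"op": "move_arm", "data": {
  "travel": [
    [-0.1, 0, 0.01],
    [-0.2, 0, 0.03],
    [-0.3, 0.01, 0.04],
    [-0.4, 0.01, 0.06],
    [-0.5, 0.02, 0.07],
    [-0.6, 0.02, 0.09],
    [-0.7, 0.02, 0.1],
    [-0.8, 0.02, 0.12],
    [-0.8, 0.02, 0.12],
    [-0.8, 0.02, 0.12]
  ],
  "turn": [
    [0, 0, -0.005],
    [0, 0, -0.01],
    [-0.001, 0, -0.015],
    [-0.002, 0, -0.02],
    [-0.003, 0, -0.025],
    [-0.004, 0, -0.03],
    [-0.005, 0, -0.035],
    [-0.007, 0, -0.039],
    [-0.007, 0, -0.039],
    [-0.007, 0, -0.039]
  ],
  "grip": [0.4, 0.4, 0.4, 0.4, 0.4, 0.4, 0.4, 0.4, 0.4, 0.4]
}}

```text
clock: 7.23
tool_pos: [0.4371, -0.2135, 0.0183]
tool_rot: [0.0, 0.997, 0.0, 0.074]
ft_force: [-11.0, 1.6, 11.8]
finger_gap: 0.0533
grip_force: 62.6
```

```bash
python3 - <<'E'
from g import *
s=ctrl.observe();p,R=now();print(p,s['ft_force'],s['moment'],R.as_quat().round(4), ori(0,.15).as_quat().round(4))
E
```

```text
[ 0.43709465 -0.21346399  0.01826028] [-11.01110143   1.60101277  11.79756136] [-0.28870667  1.52434515 -0.37323357] [4.000e-04 9.973e-01 2.000e-04 7.390e-02] [0.     0.9972 0.     0.0749]
```

Emit:
{"op": "move_arm", "data": {
  "travel": [
    [-0.05, 0, 0.01],
    [-0.1, 0, 0.01],
    [-0.15, 0, 0.02],
    [-0.2, 0, 0.03],
    [-0.25, 0, 0.04],
    [-0.3, 0, 0.04],
    [-0.3, 0, 0.04],
    [-0.3, 0, 0.04],
    [-0.3, 0, 0.04],
    [-0.3, 0, 0.04]
  ],
  "turn": [
    [0, 0, 0],
    [0, 0, 0],
    [0, 0, 0],
    [0, 0, 0],
    [0, 0, 0],
    [0, 0, 0],
    [0, 0, 0],
    [0, 0, 0],
    [0, 0, 0],
    [0, 0, 0]
  ],
  "grip": [0.4, 0.4, 0.4, 0.4, 0.4, 0.4, 0.4, 0.4, 0.4, 0.4]
}}

```text
clock: 8.07
tool_pos: [0.4374, -0.2134, 0.0181]
tool_rot: [-0.001, 0.998, 0.001, 0.07]
ft_force: [-28.9, -0.0, 25.1]
finger_gap: 0.0536
grip_force: 64.8
```

```bash
python3 - <<'E'
from g import *
s=ctrl.observe();print(s['tool_pos'],s['ft_force'],s['moment'],s['tool_rot'])
E
```

```text
[ 0.43739468 -0.21342795  0.01814993] [-2.88708476e+01 -2.67314873e-02  2.51285362e+01] [-0.55558359  4.04465559 -0.46229082] [-6.47803460e-04  9.97519235e-01  7.02538034e-04  7.03879403e-02]
```

Emit:
{"op": "move_arm", "data": {
  "travel": [
    [0.1, 0, -0.02],
    [0.2, 0, -0.03],
    [0.25, 0, -0.04],
    [0.25, 0, -0.04],
    [0.25, 0, -0.04],
    [0.25, 0, -0.04],
    [0.25, 0, -0.04],
    [0.25, 0, -0.04],
    [-0.05, 0, -2],
    [-0.35, 0, -4]
  ],
  "turn": [
    [0, 0, 0],
    [0, 0, 0],
    [0, 0, 0],
    [0, 0, 0],
    [0, 0, 0],
    [0, 0, 0],
    [0, 0, 0],
    [0, 0, 0],
    [0, 0, 0],
    [0, 0, 0]
  ],
  "grip": [0.4, 0.4, 0.4, 0.6, 0.8, 1, 1, 1, 1, 1]
}}

```text
clock: 8.9
tool_pos: [0.4373, -0.2118, 0.0566]
tool_rot: [0.001, 0.997, 0.002, 0.074]
ft_force: [-0.3, -0.5, 0.5]
finger_gap: 0.0855
grip_force: 0.0
```

Emit:
{"op": "move_arm", "data": {
  "travel": [
    [0, 0, -4],
    [0, 0, -8],
    [0, 0, -12],
    [0, 0, -16],
    [0, 0, -18],
    [0, 0, -18],
    [0, 0, -18],
    [0, 0, -18],
    [0, 0, -18],
    [0, 0, -18]
  ],
  "turn": [
    [0, 0, 0],
    [0, 0, 0],
    [0, 0, 0],
    [0, 0, 0],
    [0, 0, 0],
    [0, 0, 0],
    [0, 0, 0],
    [0, 0, 0],
    [0, 0, 0],
    [0, 0, 0]
  ],
  "grip": [1, 1, 1, 1, 1, 1, 1, 1, 1, 1]
}}

```text
clock: 9.73
tool_pos: [0.4109, -0.2123, 0.2335]
tool_rot: [0.001, 0.997, 0.002, 0.074]
ft_force: [0.3, -0.7, 0.2]
finger_gap: 0.0853
grip_force: 0.0
```

```bash
python3 m.py c
```

```text
top board rect ((433.51019287109375, -180.08763122558594), (343.7470703125, 171.36412048339844), 34.978885650634766) z 0.0143
jawtops 56 [ 0.432 -0.285  0.04 ] [ 0.612 -0.13   0.057] [ 0.6091 -0.1711  0.0483]
knob 231 [ 0.606 -0.289  0.063] [ 0.62  -0.131  0.11 ] [ 0.6102 -0.1758  0.0958]
crop org 215 171
scene board rect ((442.3375549316406, -185.1456298828125), (238.2886505126953, 299.573486328125), 0.6347967386245728) z 0.0156
jawtops 387 [ 0.42  -0.291  0.04 ] [ 0.618 -0.132  0.057] [ 0.4856 -0.2167  0.049 ]
knob 724 [ 0.474 -0.293  0.062] [ 0.62 -0.13  0.11] [ 0.6089 -0.2164  0.0855]
crop org 207 182
```

View pics/top_c.png

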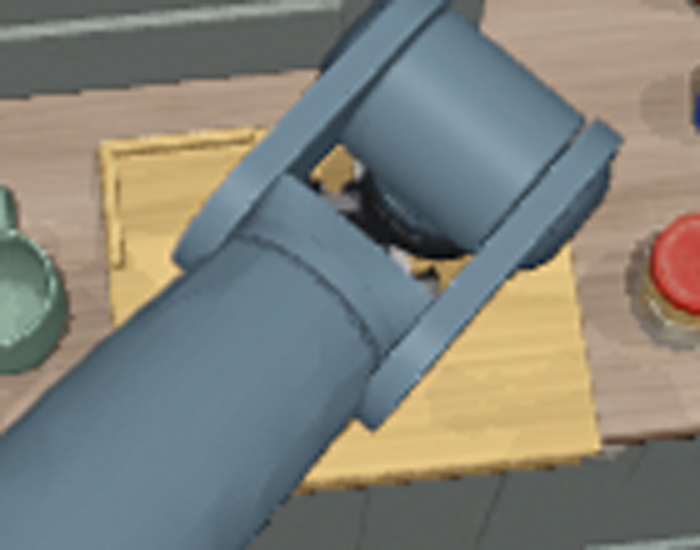

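View pics/scene_c.png

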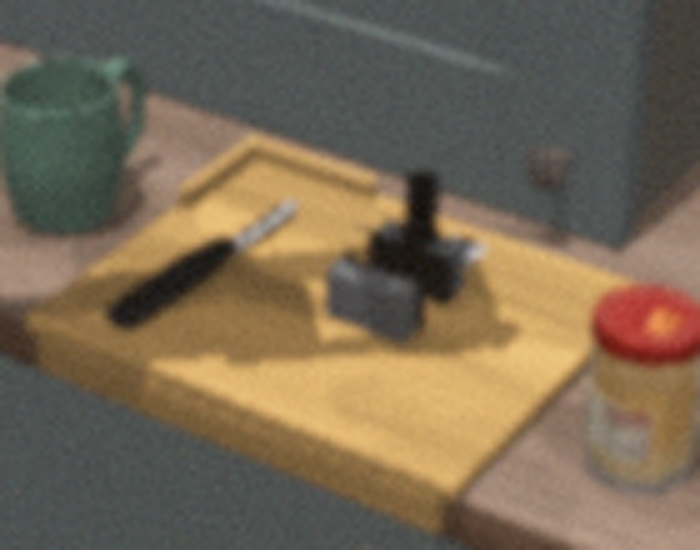

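The board has moved forward. In the top crop its near-right corner is at (600,452) and its near edge passes (300,490). In the scene crop the near corners are at (30,318) and (447,498), and the knob top is at (424,178). I'll quantify yaw and seating from these.

```bash
python3 - <<'E'
from g import *
from scipy.optimize import least_squares
T=(215,171);S=(207,182)
def w(n,o,x,y,z): return onz(n,(x+.5)/5-.5+o[0],(y+.5)/5-.5+o[1],z)
for nm,a in (("NR",(600,452)),("mid",(300,490))): print(nm,w("top",T,*a,.014).round(4))
print("FLtop rim",w("top",T,101,143,.028).round(4))
for nm,a in (("NL",(30,318)),("NR",(447,498))): print("s",nm,w("scene",S,*a,.014).round(4))
im,D=ctrl.get_image("scene");P=cloud("scene",D)
m=(D>0)&(P[...,2]>.055)&(P[...,2]<.1)&(P[...,0]>.45)&(P[...,0]<.52)&(abs(P[...,1]+.212)<.03);k=P[m];print("knob",m.sum(),k.min(0).round(3),k.max(0).round(3),k.mean(0).round(4))
m=(D>0)&(P[...,2]>.043)&(P[...,2]<.056)&(P[...,0]>.4)&(P[...,0]<.455)&(abs(P[...,1]+.212)<.05);k=P[m];print("fixed",m.sum(),np.percentile(k,[3,97],0).round(3),k.mean(0).round(4))
# knob axis: pixel columns of dark blob at heights, intersect with x/y plane
hsv=cv2.cvtColor(im,cv2.COLOR_BGR2HSV)
# near edge: topmost brightness step scan in scene between NL and NR along vertical
f,cx,cy,R,t=cam("scene")
ys=np.linspace(-.31,-.06,14);out=[]
g=cv2.GaussianBlur(im,(3,3),0).astype(float).sum(2)
for y in ys:
    xs=np.linspace(.31,.35,81);v=[cv2.getRectSubPix(g.astype(np.float32),(1,1),tuple(map(float,proj("scene",[x,y,.014]))))[0,0] for x in xs]
    out.append(xs[np.argmax(np.gradient(v))])
print(np.array(out).round(4),np.polyfit(ys,out,1).round(4))
E
```

```text
NR [ 0.3274 -0.3309  0.014 ]
mid [ 0.3235 -0.1407  0.014 ]
FLtop rim [ 0.5621 -0.0363  0.028 ]
s NL [ 0.3286 -0.0387  0.014 ]
s NR [ 0.3198 -0.334   0.014 ]
knob 87 [ 0.475 -0.224  0.056] [ 0.496 -0.203  0.094] [ 0.4824 -0.2153  0.0756]
fixed 110 [[ 0.422 -0.241  0.044]
 [ 0.448 -0.187  0.053]] [ 0.4319 -0.2147  0.0492]
[0.3265 0.3275 0.3275 0.3275 0.326  0.329  0.326  0.3285 0.328  0.327
 0.3265 0.3255 0.325  0.313 ] [-0.0255  0.3212]
```

```bash
python3 - <<'E'
from g import *
p,R=now();O=ori(0,.33);a=O.apply([0,0,1]);T=np.array([.489,-.2132,.078])+a*.020
print("TCP target",T,p)
for d in(.12,0): print(rel(p,R,T-a*d,O))
E
```

```text
TCP target [ 0.49548086 -0.2132      0.05907915] [ 0.41115921 -0.21264403  0.23438033]
([-3.58, -0.07, 6.78], [0.002, -0.181, -0.002])
([-5.74, -0.09, 18.59], [0.002, -0.181, -0.002])
```

Emit:
{"op": "move_arm", "data": {
  "travel": [
    [-1.2, 0, 2],
    [-2.4, -0.1, 4],
    [-3.6, -0.1, 6.8],
    [-4, -0.1, 9.5],
    [-4.5, -0.1, 12],
    [-5, -0.1, 14.5],
    [-5.4, -0.1, 16.8],
    [-5.6, -0.1, 18],
    [-5.7, -0.1, 18.6],
    [-5.7, -0.1, 18.6]
  ],
  "turn": [
    [0, -0.06, 0],
    [0, -0.12, 0],
    [0.002, -0.181, -0.002],
    [0.002, -0.181, -0.002],
    [0.002, -0.181, -0.002],
    [0.002, -0.181, -0.002],
    [0.002, -0.181, -0.002],
    [0.002, -0.181, -0.002],
    [0.002, -0.181, -0.002],
    [0.002, -0.181, -0.002]
  ],
  "grip": [1, 1, 1, 1, 1, 1, 1, 1, 1, 1]
}}

```text
clock: 10.72
tool_pos: [0.4949, -0.2131, 0.0583]
tool_rot: [-0.0, 0.987, 0.001, 0.163]
ft_force: [0.0, -0.9, -0.8]
finger_gap: 0.0855
grip_force: 0.0
```

Emit:
{"op": "move_arm", "data": {
  "travel": [
    [0, 0, 0],
    [0, 0, 0],
    [0, 0, 0],
    [0, 0, 0],
    [0, 0, 0],
    [0, 0, 0],
    [0, 0, 0],
    [0, 0, 0],
    [0, 0, 0],
    [0, 0, 0]
  ],
  "turn": [
    [0, 0, 0],
    [0, 0, 0],
    [0, 0, 0],
    [0, 0, 0],
    [0, 0, 0],
    [0, 0, 0],
    [0, 0, 0],
    [0, 0, 0],
    [0, 0, 0],
    [0, 0, 0]
  ],
  "grip": [0.8, 0.6, 0.4, 0.2, 0, 0, 0, 0, 0, 0]
}}

```text
clock: 11.55
tool_pos: [0.4958, -0.2136, 0.0609]
tool_rot: [-0.0, 0.986, -0.0, 0.165]
ft_force: [-4.4, 3.2, 7.8]
finger_gap: 0.0161
grip_force: 58.4
```

```bash
python3 - <<'E'
from g import *
s=ctrl.observe();p,R=now();print(p,s['ft_force'],s['finger_gap'],s['grip_force'],R.as_quat().round(3))
print(rel(p,R,p+[.037,0,0],R))
E
```

```text
[ 0.49575841 -0.21364655  0.06094872] [-4.3599567   3.18972629  7.75493841] 0.01610172155715488 58.44609418939399 [-0.     0.986 -0.     0.165]
([-3.5, -0.0, 1.2], [0.0, 0.0, 0.0])
```

Emit:
{"op": "move_arm", "data": {
  "travel": [
    [-0.35, 0, 0.12],
    [-0.7, 0, 0.24],
    [-1.05, 0, 0.36],
    [-1.4, 0, 0.48],
    [-1.75, 0, 0.6],
    [-2.1, 0, 0.72],
    [-2.45, 0, 0.84],
    [-2.8, 0, 0.96],
    [-3.1, 0, 1.06],
    [-3.3, 0, 1.13]
  ],
  "turn": [
    [0, 0, 0],
    [0, 0, 0],
    [0, 0, 0],
    [0, 0, 0],
    [0, 0, 0],
    [0, 0, 0],
    [0, 0, 0],
    [0, 0, 0],
    [0, 0, 0],
    [0, 0, 0]
  ],
  "grip": [0, 0, 0, 0, 0, 0, 0, 0, 0, 0]
}}

```text
clock: 12.38
tool_pos: [0.5299, -0.2136, 0.0609]
tool_rot: [-0.001, 0.987, -0.0, 0.164]
ft_force: [-13.0, 3.2, 13.3]
finger_gap: 0.016
grip_force: 59.3
```

```bash
python3 m.py d; python3 - <<'E'
from g import *
s=ctrl.observe();p,R=now();print(p,s['ft_force'],s['finger_gap'],s['grip_force'],R.as_quat().round(3))
E
```

```text
top board rect ((410.9050598144531, -151.20867919921875), (350.7918395996094, 163.08238220214844), 39.76194381713867) z 0.0143
jawtops 62 [ 0.425 -0.289  0.041] [ 0.612 -0.13   0.057] [ 0.6096 -0.1828  0.0486]
knob 293 [ 0.607 -0.29   0.062] [ 0.62  -0.131  0.11 ] [ 0.6101 -0.1857  0.0933]
crop org 215 171
scene board rect ((442.62939453125, -186.4657440185547), (296.7098388671875, 239.65277099609375), 89.49774932861328) z 0.0156
jawtops 339 [ 0.422 -0.291  0.04 ] [ 0.619 -0.184  0.057] [ 0.5131 -0.2245  0.0491]
knob 495 [ 0.501 -0.293  0.062] [ 0.62  -0.182  0.11 ] [ 0.6075 -0.2371  0.0861]
crop org 207 182
[ 0.52996219 -0.21363306  0.0609113 ] [-11.44888407   2.06639216  12.28286011] 0.01642778118276859 59.199170135110535 [-0.001  0.986 -0.     0.164]
```

View pics/scene_d.png

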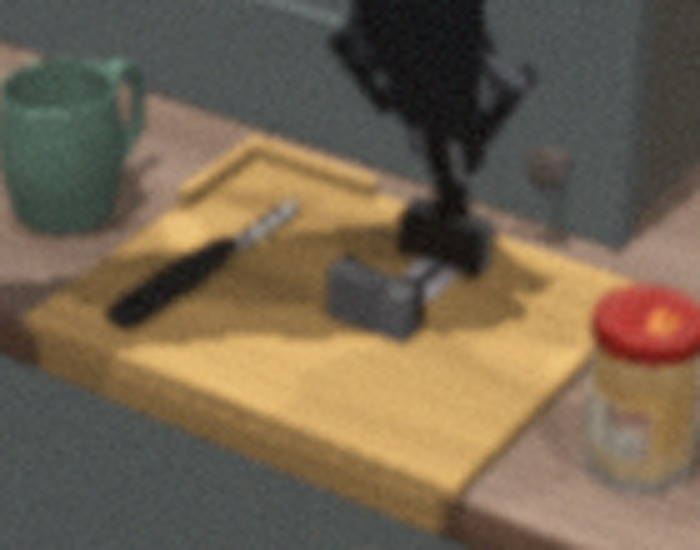

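View pics/top_d.png

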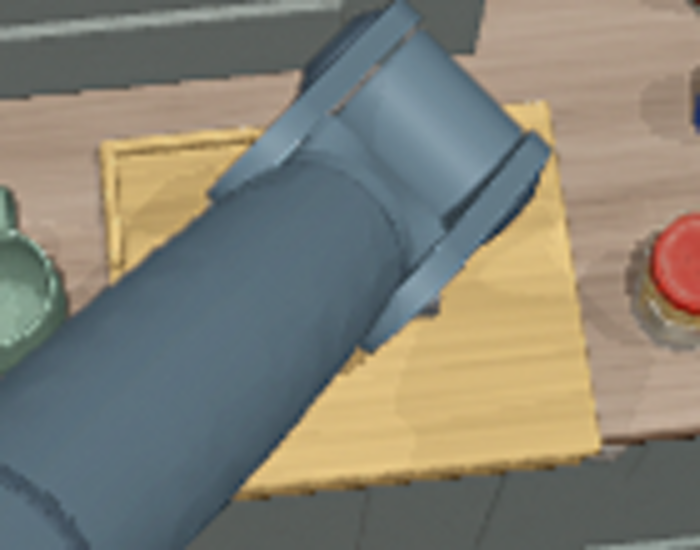

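The sprung jaw has drawn away from the fixed one and the knob is held at about (450,200). Next I'll compare depth of the two jaw faces with the closed state at the start.

```bash
cat > j.py <<'E'
from g import *
im,D1=ctrl.get_image("scene");im,D2=ctrl.get_image("scene")
D0=np.load("scene0.npy")
def f(D,bx,by,yaw,lo,hi,zl=.025,zh=.045):
    P=cloud("scene",D);q=P[(D>0)];c,s=np.cos(yaw),np.sin(yaw)
    x=(q[:,0]-bx)*c+(q[:,1]-by)*s;y=-(q[:,0]-bx)*s+(q[:,1]-by)*c
    m=(x>lo)&(x<hi)&(abs(y+.03)<.022)&(q[:,2]>zl)&(q[:,2]<zh)
    return m.sum(),np.percentile(x[m],[10,25,50,75]).round(4)
for nm,D,b in(("0",D0,(.4225,-.183,-.041)),("1",D1,(.449,-.183,0)),("2",D2,(.449,-.183,0))):
    print(nm,"fixed",f(D,*b,-.05,-.012),"sprung face",f(D,*b,.012,.09),"sprung top",f(D,*b,.012,.12,.046,.054))
print(ctrl.observe()['tool_pos'])
E
python3 j.py
```

```text
0 fixed (np.int64(74), array([-0.0238, -0.0233, -0.022 , -0.0206])) sprung face (np.int64(69), array([0.0252, 0.0274, 0.029 , 0.0311])) sprung top (np.int64(53), array([0.0264, 0.0302, 0.0331, 0.0372]))
1 fixed (np.int64(69), array([-0.0263, -0.0254, -0.0244, -0.0227])) sprung face (np.int64(69), array([0.057 , 0.0592, 0.0609, 0.0631])) sprung top (np.int64(49), array([0.0589, 0.0612, 0.0642, 0.0696]))
2 fixed (np.int64(67), array([-0.0266, -0.0256, -0.0236, -0.0223])) sprung face (np.int64(68), array([0.0573, 0.0588, 0.0613, 0.0634])) sprung top (np.int64(52), array([0.0572, 0.0606, 0.0655, 0.0704]))
[ 0.52983341 -0.21365396  0.06091325]
```

Emit:
{"op": "move_arm", "data": {
  "travel": [
    [-0.09, 0, 0.03],
    [-0.18, 0, 0.06],
    [-0.26, 0, 0.09],
    [-0.26, 0, 0.09],
    [-0.26, 0, 0.09],
    [-0.26, 0, 0.09],
    [-0.26, 0, 0.09],
    [-0.26, 0, 0.09],
    [-0.26, 0, 0.09],
    [-0.26, 0, 0.09]
  ],
  "turn": [
    [0, 0, 0],
    [0, 0, 0],
    [0, 0, 0],
    [0, 0, 0],
    [0, 0, 0],
    [0, 0, 0],
    [0, 0, 0],
    [0, 0, 0],
    [0, 0, 0],
    [0, 0, 0]
  ],
  "grip": [0, 0, 0, 0, 0, 0, 0, 0, 0, 0]
}}

```text
clock: 13.42
tool_pos: [0.5325, -0.2136, 0.0609]
tool_rot: [-0.001, 0.986, -0.0, 0.164]
ft_force: [-11.1, 2.3, 12.2]
finger_gap: 0.0163
grip_force: 59.2
```

```bash
python3 j.py; python3 - <<'E'
from g import *
s=ctrl.observe();print(s['ft_force'],s['joint_vel'].max(),s['grip_force'])
new=np.mean([ctrl.get_image("scene")[0] for _ in range(8)],0); old=cv2.imread("pics/scene0.png").astype(float)
def edge(im,lo,hi,ys):
    g=cv2.GaussianBlur(im,(3,3),0).sum(2).astype(np.float32);o=[]
    xs=np.arange(lo,hi,.00025)
    for y in ys:
        v=np.array([cv2.getRectSubPix(g,(1,1),tuple(map(float,proj("scene",[x,y,.014]))))[0,0] for x in xs]);d=np.clip(np.gradient(cv2.GaussianBlur(v[:,None],(1,15),0)[:,0]),0,None)
        k=np.argmax(d);sl=slice(max(0,k-14),k+15);o.append((xs[sl]*d[sl]).sum()/d[sl].sum())
    o=np.array(o);m=np.ones(len(o),bool)
    for _ in range(4):
        p=np.polyfit(ys[m],o[m],1);m=abs(o-np.polyval(p,ys))<max(.0012,1.5*np.median(abs(o-np.polyval(p,ys))))
    return o.round(4),"slope",p[0].round(4),"ends x",np.polyval(p,[-.043,-.323]).round(4)
ys=np.linspace(-.32,-.05,19)
print("old",edge(old,.285,.33,ys));print("new",edge(new,.315,.345,ys))
E
```

```text
0 fixed (np.int64(74), array([-0.0238, -0.0233, -0.022 , -0.0206])) sprung face (np.int64(69), array([0.0252, 0.0274, 0.029 , 0.0311])) sprung top (np.int64(53), array([0.0264, 0.0302, 0.0331, 0.0372]))
1 fixed (np.int64(75), array([-0.0261, -0.0246, -0.0231, -0.0221])) sprung face (np.int64(70), array([0.0601, 0.0625, 0.0643, 0.0664])) sprung top (np.int64(43), array([0.0626, 0.0643, 0.0673, 0.0728]))
2 fixed (np.int64(74), array([-0.0259, -0.0249, -0.0236, -0.0221])) sprung face (np.int64(67), array([0.0602, 0.0623, 0.0633, 0.0651])) sprung top (np.int64(44), array([0.0612, 0.0636, 0.0672, 0.0716]))
[ 0.53248055 -0.21362134  0.0609141 ]
[-11.48017537   2.15141168  11.0274441 ] 0.0016028490983189562 59.21577512697695Traceback (most recent call last):
  File "<stdin>", line 15, in <module>
  File "<stdin>", line 8, in edge
  File "h.py", line 8, in proj
    f,cx,cy,R,t=cam(n); c=R@np.array(X)+t; return np.array([cx+f*c[0]/c[2],cy+f*c[1]/c[2]])
                ~~~^^^
  File "h.py", line 5, in cam
    p=ctrl.camera_params(n); f=210/np.tan(np.radians(p['vfov'])/2)
ValueError: time passes only in moves, steps and waits
```

```bash
sed -i 's/^def cam/import functools\n@functools.lru_cache\ndef cam/' h.py; python3 - <<'E'
from g import *
new=np.mean([ctrl.get_image("scene")[0] for _ in range(6)],0); old=cv2.imread("pics/scene0.png").astype(float)
def edge(im,lo,hi,ys):
    g=cv2.GaussianBlur(im,(3,3),0).sum(2).astype(np.float32);o=[]
    xs=np.arange(lo,hi,.00025)
    for y in ys:
        v=np.array([cv2.getRectSubPix(g,(1,1),tuple(map(float,proj("scene",[x,y,.014]))))[0,0] for x in xs]);d=np.clip(np.gradient(cv2.GaussianBlur(v[:,None],(1,15),0)[:,0]),0,None)
        k=np.argmax(d);sl=slice(max(0,k-14),k+15);o.append((xs[sl]*d[sl]).sum()/d[sl].sum())
    o=np.array(o);m=np.ones(len(o),bool)
    for _ in range(4):
        p=np.polyfit(ys[m],o[m],1);m=abs(o-np.polyval(p,ys))<max(.0012,1.5*np.median(abs(o-np.polyval(p,ys))))
    return o.round(4),"slope",p[0].round(4),"ends x",np.polyval(p,[-.043,-.323]).round(4)
ys=np.linspace(-.32,-.05,19)
print("old",edge(old,.285,.33,ys));print("new",edge(new,.315,.345,ys))
E
```

```text
old (array([0.2966, 0.2982, 0.2992, 0.2998, 0.2991, 0.3007, 0.3006, 0.3013,
       0.301 , 0.3028, 0.3041, 0.3037, 0.3041, 0.3037, 0.3051, 0.3047,
       0.3061, 0.3062, 0.3013]), 'slope', np.float64(0.0329), 'ends x', array([0.307 , 0.2978]))
new (array([0.3262, 0.3265, 0.3269, 0.3263, 0.328 , 0.3268, 0.327 , 0.3272,
       0.3274, 0.3274, 0.3276, 0.3278, 0.3278, 0.3269, 0.3264, 0.3267,
       0.3249, 0.3239, 0.3195]), 'slope', np.float64(0.0018), 'ends x', array([0.3273, 0.3268]))
```

```bash
python3 - <<'E'
from bench import ctrl
print(ctrl.job_done())
E
```

```text
the job is handed in; nothing more can be done
None
```

I pushed the board until its lip met the worktop edge, drew the sprung jaw about 37 mm to the long line for the wide jar, and handed in still gripping the knob; the hand-in gave no verdict, and the camera put the near edge straight but 2 mm short of its seated position, within the calibration error.

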